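# Shut and lock the dry-block heater's cover

## Robot

A 6-joint arm with a two-finger parallel gripper is mounted at the origin on a cart in front of the work surface, level with it; the furniture and walls round the work are solid. World frame = base frame: x ahead of the robot, y to its left, z up, the work surface at z = 0. Lengths are in m, angles in rad, forces in N, time in s.
With the tool pointing down it reaches from about 0.35 to 0.775 m from the base axis. Payload 7.3 kg.
Tool frame: the origin (TCP) lies at the very end of the fingers, on their centre line; the grasp point (between the pads) lies 19 mm behind it; z points along the fingers, y is the line along which they close (so a half turn about z gives the same grasp; the last joint's range is limited). The gripper opens to 92 mm and grips with 3 to 60 N. Pads are 19 mm wide; open, the fingers measure 130 mm over their backs; the gripper's body (75 mm by 190 mm) begins 47 mm behind the grasp point.
Start: joints at [1.002, 0.342, 1.524, -0, 1.275, -0.146], TCP at [0.215, 0.479, 0.227] pointing down, gripper open.
Joint ranges: [-2.53, 2.53], [-0.77, 2.02], [0.04, 2.7], [-1, 4.14], [0.28, 2.66], [-3.11, 3.11]. Speed limits (rad/s): [2.57, 2.57, 3.14, 3.14, 3.14, 3.14].

## Interface

Orientations are given as [roll, pitch, yaw] about the fixed x, y, z axes, in that order (R = Rz(yaw) Ry(pitch) Rx(roll)).
In Python, from cell import robot gives the robot as it stands. The module is installed in compiled form; this text tells all that it offers.
- The arm moves only by the tool arm_command, never from a script. Its argument "moves" is a list of rows, each a list of 3 entries, a list of its own where there are three numbers: the shift along the tool's x, y, z in m, then the turn, a rotation vector about the tool's x, y, z in rad, then the finger opening in m, from 0 to 0.0918. In form: [[[dx, dy, dz], [ax, ay, az], claw], ...]. A call has exactly 5 rows; each row is the pose to reach, as a shift and turn from the pose commanded when the call began, along the tool's axes at that moment; what a row does not reach only later rows make up. A row lasts 1/10 s, in which the tool goes at most 50 mm and 8.59 degrees, less where a joint would pass 70% of its speed; a pose out of reach is approached as far as the arm can. A call with a gripper value outside its range is refused whole. The fingers move at their own pace and stop on an object; "squeeze" is the grip in N (left out, the last holds). Time passes only in rows, so rows that repeat a pose let the fingers close, or fill a call up. It gives the time, the measured TCP pose, the force, the opening and the grip force at its end, in the units of the state.
- robot.observe(): the state, without advancing time (a new reading comes with each control period).
- robot.read_camera(name): name is "scene" or "top" or "wrist"; returns the picture (384x512x3 uint8, red, green, blue); there is no depth.
- robot.camera_model(name): a dict with "fx", "fy", "cx", "cy" (pixels), "R" (3x3) and "t" (3): a world point X has camera coordinates R X + t. Camera axes: x right, y down, z forward; pixel columns grow to the right and rows downward; lengths in m; the calibration is good to about 2 mm. A picture is of the moment at which its call begins: read the wrist's pose just before it. camera_model takes no time and is no camera call; for the wrist camera it gives the pose at the moment of the call.
- robot.hand_in(): hands the job in; it is judged then, once.
The state is a dict: "time": time; "qpos": joint angles; "qvel": joint speeds; "joint_efforts": joint torques, N m; "tool_pos": TCP position; "tool_rot": TCP orientation; "contact_force": force on the tool from outside, world axes, zero at the start; "torque": the same for the moment, N m; "opening": finger opening in m; "grip_force": force on a finger pad.
Only numpy, scipy, OpenCV 4.12 (cv2) and the standard library are available. Lean on these libraries where they do the work, as an engineer would, in place of code of your own. Each camera call takes 0.05 s, during which the arm holds its last target. There are 200 camera calls.

## Task

The hinged cover of the dry-block heater stands ajar. Push it fully shut with your fingertips, then set a fingertip in the slot of the round fastener on it and turn the fastener clockwise until it reaches its stop and the cover is locked. Grasp nothing, do not lift the cover, leave the cup, jar and tin beside the heater where they are, and finish clear of everything.

Things in the scene. Friction and masses are not known exactly. Their poses are not given: they have to be found in the camera images.
- heater: Fixed white dry-block tube heater, 220 x 220 x 60 mm high, under a grey hinged cover plate 220 x 220 x 10 mm. Origin: centre of its underside on the counter; x runs from its front (display, buttons) to its rear, y to its left, z up. Hinge line: along y through x = +110, z = 60 mm. Cover shut: top at z = 70 mm, front edge at x = -110.
- cover_front (a point): Middle of the front edge of the cover's top face, 220 mm from the hinge line; moves with the cover (x = -110, y = 0, z = 70 mm on the heater when shut). The cover is bare and may be pushed anywhere outside the fastener's collar.
- cover_panel (a joint): Hinge of the cover, rad: 0 = shut at a hard stop, positive = front edge raised (starts 0.18 to 0.42). A stiff friction hinge: the cover stays where it is left; 1 to 5 N downward near the front edge moves it.
- slot_centre (a point): On the fastener's axis at the slot's floor (heater x = -40, y = 0, z = 74.5 mm when shut). Fastener: bare metal disc, radius 44 mm, with a straight slot across its full diameter, 34 mm wide, 15.5 deep, open upward. A fixed black collar round it, radius 46 inside, 53 outside, is level with its top (z = 90 mm when shut). Axes: x across the slot, y along it, z up.
- quarter_turn (a joint): Turn of the fastener, rad, growing clockwise from above: 0 = open, slot along the heater's y; 1.571 = locked at a hard stop, slot along the heater's x, in line with the white mark on the collar's front. Starts 0 to 0.5, stays where left, friction 0.09 N m. Shut fingertips in one half of the slot, some 26 mm off the axis, turn it by pushing its side wall round in an arc.
- sample_cup_1: Bystander: sample cup with green lid, 48 mm across, 66 mm high, beside the heater; origin at the centre of its underside.
- jar_1: Bystander: small jar with white cap, 36 mm across, 79 mm high, beside the heater; origin at the centre of its underside.
- steel_tin: Bystander: small steel tin, 32 mm across, 33 mm high, beside the heater; origin at the centre of its underside.

How it is judged:
By the outcome, as a careful person would: the job done as asked, in the order asked, and still so for the second after the job is handed in, with the robot touching nothing.
It also fails if it takes over 51 s, if anything falls off the work surface, if the arm or the gripper's body presses on something with over 40 N, if the wrist force passes 120 N, or if a joint passes its speed limit or range.

## Working session

There is one attempt and no reset: what is moved stays moved. The work goes in short steps, Python scripts to look and compute and a tool call to move; the robot and the scene stay as the last step left them, time stands still between calls to the robot, and variables do not carry over. Pictures are saved under pics/ and viewed, at most 10 in all, crops included, and the job is handed in when it is done.

Besides the shell and the picture viewer there is one more tool, called after ">>>" by a JSON object that holds its "name" and its "arguments". arm_command: Moves the arm, as the interface text tells. Its arguments: {"type":"object","properties":{"moves":{"type":"array"},"squeeze":{"type":"number"}},"required":["moves"]}

```bash
mkdir -p pics; python3 - <<'E'
from cell import robot
import cv2,numpy as np
s=robot.observe();print(s)
for n in("scene","top"):
    im=robot.read_camera(n);cv2.imwrite(f"pics/{n}0.png",im[:,:,::-1]);print(n,robot.camera_model(n))
E
```

```text
{'time': 0.0, 'qpos': array([ 1.00198939e+00,  3.42726708e-01,  1.52502510e+00,  2.20131826e-05,
        1.27536723e+00, -1.46026317e-01]), 'qvel': array([ 0.0005326 , -0.00031634,  0.00130964, -0.00150028, -0.00115253,
        0.00126426]), 'joint_efforts': array([-1.43392241e-03, -4.31238091e+01, -2.44223768e+01,  7.16203311e-02,
        5.58321574e-02, -1.08265901e-04]), 'tool_pos': array([0.21517446, 0.47843978, 0.22604006]), 'tool_rot': array([-3.14008558e+00, -2.42926079e-04,  2.71880542e+00]), 'contact_force': array([ 0.18126447, -0.08462519, -0.51082429]), 'torque': array([-0.01979797, -0.01976903,  0.00141087]), 'grip_force': 0.0, 'opening': 0.09179128164508692}
scene {'fx': 463.3388504434916, 'fy': 463.3388504434916, 'cx': 260.03554056691945, 'cy': 186.6602188428636, 'R': array([[ 0.34517317, -0.93833605,  0.01951781],
       [-0.65533564, -0.25585217, -0.71068619],
       [ 0.67185614,  0.23251909, -0.70323836]]), 't': array([-0.18652368,  0.44881334,  0.54289513])}
top {'fx': 350.34797808324356, 'fy': 350.34797808324356, 'cx': 258.9767793969369, 'cy': 194.3894974478385, 'R': array([[ 0.01599974, -0.99978009, -0.01355623],
       [-0.98598998, -0.01352476, -0.16625535],
       [ 0.16603544,  0.01602635, -0.98598955]]), 't': array([0.03512825, 0.58433579, 0.81682655])}
```

View pics/scene0.png

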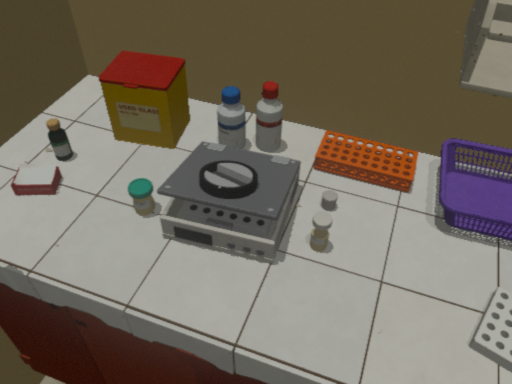

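View pics/top0.png

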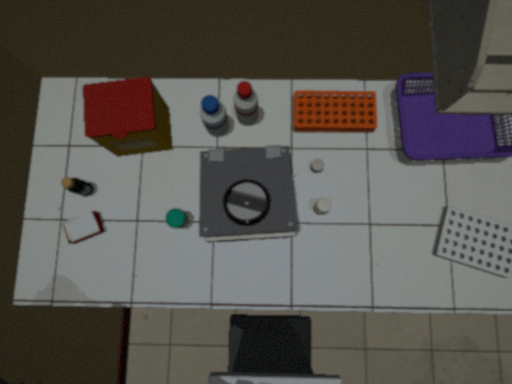

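The scene view shows the heater at about (235,195), its cover ajar, the cup at (142,195), the jar at (320,230) and the tin at (329,200). In the top view the cover spans about (200,148)–(297,240) and the fastener is at (246,202). I'll zoom in on both.

```bash
python3 - <<'E'
import cv2,numpy as np
a=cv2.imread("pics/scene0.png")[140:255,155:310];b=cv2.imread("pics/top0.png")[140:250,190:305]
cv2.imwrite("pics/sc.png",cv2.resize(a,None,fx=5,fy=5,interpolation=cv2.INTER_CUBIC))
cv2.imwrite("pics/tc.png",cv2.resize(b,None,fx=5,fy=5,interpolation=cv2.INTER_CUBIC))
E
```

```text
(no output)
```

View pics/sc.png

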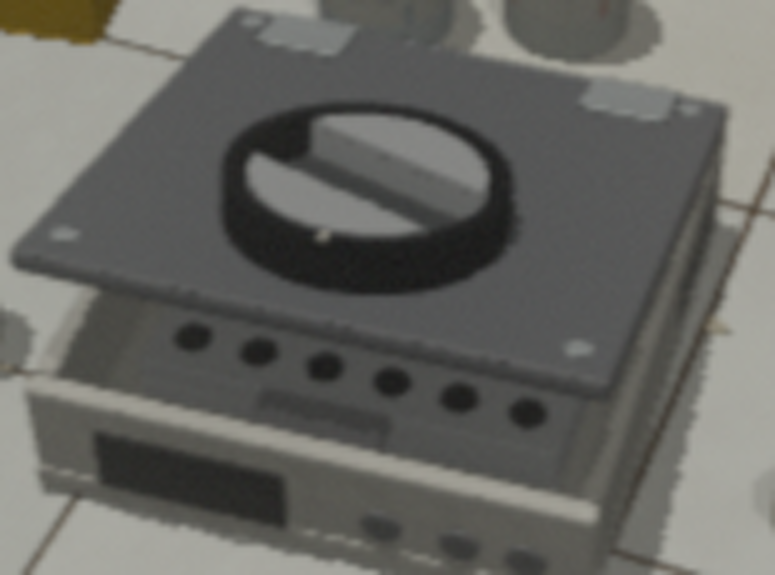

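View pics/tc.png

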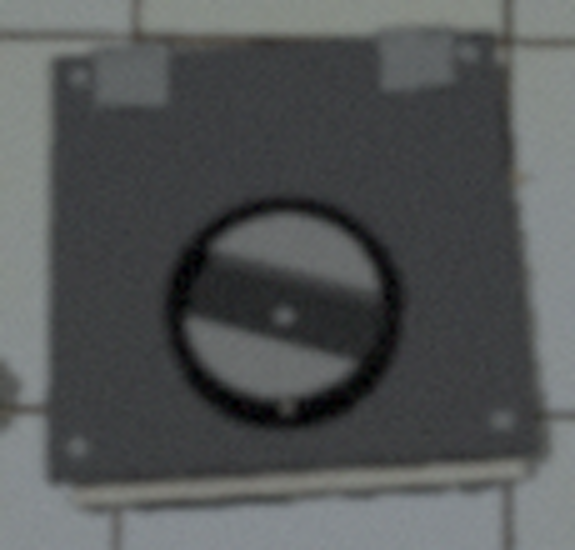

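Scene crop: the cover is raised at the front and the slot is turned a little; the white mark is at (322,235) and the bolt heads at (250,20), (690,108), (63,233), (580,347). Top crop: the bolt heads are at (78,77), (468,52), (78,447), (502,420), the mark at (287,407) and the slot centre at (284,315). I'll triangulate these.

```bash
cat >h.py <<'E'
import numpy as np,cv2
from cell import robot
def P(m): return np.array([[m["fx"],0,m["cx"]],[0,m["fy"],m["cy"]],[0,0,1]])@np.c_[m["R"],m["t"]]
def ray(m,uv,z):
    d=m["R"].T@np.array([(uv[0]-m["cx"])/m["fx"],(uv[1]-m["cy"])/m["fy"],1]);c=-m["R"].T@m["t"]
    return c+d*(z-c[2])/d[2]
E
python3 - <<'E'
from h import *
np.set_printoptions(precision=4,suppress=True)
S,T=robot.camera_model("scene"),robot.camera_model("top")
names="cRL cRR cFR cFL bRL bRR bFL bFR mark".split()
s=np.array([(238,8),(725,105),(605,387),(12,253),(250,20),(690,108),(63,233),(580,347),(322,235)])/5+[155,140]-.4
t=np.array([(55,58),(505,38),(545,457),(50,480),(78,77),(468,52),(78,447),(502,420),(287,407)])/5+[190,140]-.4
X=cv2.triangulatePoints(P(S),P(T),s.T,t.T);X=(X[:3]/X[3]).T
for n,x in zip(names,X):print(n,x)
d=dict(zip(names,X))
for a,b in("cRL cRR","cFL cFR","cRL cFL","cRR cFR"): pass
E
python3 - <<'E'
from h import *
T=robot.camera_model("top")
print("cup",ray(T,(177,218),.066),"jar",ray(T,(322,205),.079),"tin",ray(T,(317,165),.033))
E
```

```text
cRL [0.6873 0.1891 0.0678]
cRR [ 0.6962 -0.0294  0.0757]
cFR [ 0.4895 -0.0448  0.1252]
cFL [0.4769 0.1733 0.1206]
bRL [0.6757 0.177  0.0737]
bRR [ 0.691  -0.0143  0.0732]
bFL [0.4918 0.1611 0.1212]
bFR [ 0.507  -0.0285  0.1205]
mark [0.5095 0.0675 0.1375]
cup [0.52066991 0.23964336 0.066     ] jar [ 0.55529908 -0.10628539  0.079     ] tin [ 0.66445402 -0.10260026  0.033     ]Traceback (most recent call last):
  File "<stdin>", line 10, in <module>
ValueError: too many values to unpack (expected 2)
```

>>> {"name": "arm_command", "arguments": {"moves": [[[-0.044, -0.022, 0.0], [0, 0, 0], 0], [[-0.088, -0.044, 0.0], [0, 0, 0], 0], [[-0.132, -0.066, 0.01], [0, 0, 0], 0], [[-0.176, -0.088, 0.02], [0, 0, -0.09], 0], [[-0.22, -0.11, 0.03], [0, 0, -0.18], 0]], "squeeze": 10}}

```text
time: 0.6
tool_pos: [0.3712, 0.287, 0.1964]
tool_rot: [3.141, -0.0, 2.903]
contact_force: [0.7, 0.1, 0.2]
opening: 0.0562
grip_force: 0.0
```

>>> {"name": "arm_command", "arguments": {"moves": [[[-0.036, -0.027, 0.01], [0, 0, 0], 0], [[-0.072, -0.054, 0.02], [0, 0, 0], 0], [[-0.108, -0.081, 0.03], [0, 0, 0], 0], [[-0.144, -0.107, 0.04], [0, 0, 0], 0], [[-0.156, -0.116, 0.046], [0, 0, 0], 0]]}}

```text
time: 1.1
tool_pos: [0.4959, 0.1354, 0.1498]
tool_rot: [-3.141, -0.0, 2.895]
contact_force: [0.1, 1.0, -0.3]
opening: 0.0165
grip_force: 0.0
```

```bash
python3 - <<'E'
from h import *
s=robot.observe();print({k:s[k] for k in("tool_pos","contact_force","opening")})
im=robot.read_camera("scene");cv2.imwrite("pics/s1.png",cv2.resize(im[60:280,120:360,::-1],None,fx=2.6,fy=2.6,interpolation=cv2.INTER_CUBIC))
im=robot.read_camera("wrist");cv2.imwrite("pics/w1.png",im[:,:,::-1])
E
```

```text
{'tool_pos': array([0.4959288 , 0.1354472 , 0.14976301]), 'contact_force': array([ 0.08440277,  0.98979081, -0.26877623]), 'opening': 0.016528277670118913}
```

View pics/w1.png

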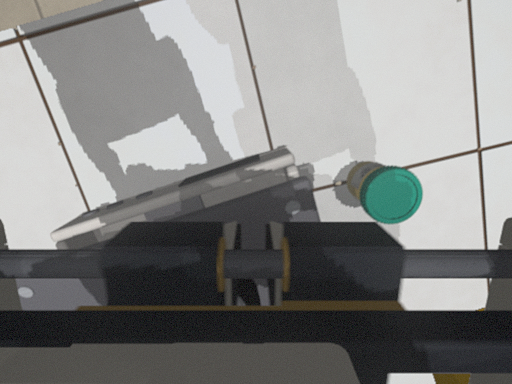

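The wrist view shows the closing fingertips over the cover's front-left part, with its corner at about (290,160) and the green cup well clear at (392,195). Now pushing down.

>>> {"name": "arm_command", "arguments": {"moves": [[[0, 0, 0.008], [0, 0, 0], 0], [[0, 0, 0.018], [0, 0, 0], 0], [[0, 0, 0.028], [0, 0, 0], 0], [[0, 0, 0.036], [0, 0, 0], 0], [[0, 0, 0.044], [0, 0, 0], 0]]}}

```text
time: 1.7
tool_pos: [0.4936, 0.1392, 0.1062]
tool_rot: [3.142, -0.0, 2.9]
contact_force: [-1.7, -0.7, 3.0]
opening: 0.0005
grip_force: 1.1
```

>>> {"name": "arm_command", "arguments": {"moves": [[[0, 0, 0.007], [0, 0, 0], 0], [[0, 0, 0.014], [0, 0, 0], 0], [[0, 0, 0.021], [0, 0, 0], 0], [[0, 0, 0.027], [0, 0, 0], 0], [[0, 0, 0.032], [0, 0, 0], 0]]}}

```text
time: 2.2
tool_pos: [0.4939, 0.1385, 0.0742]
tool_rot: [-3.141, -0.0, 2.899]
contact_force: [-0.8, -0.5, 2.1]
opening: 0.0003
grip_force: 1.0
```

>>> {"name": "arm_command", "arguments": {"moves": [[[0, 0, 0.002], [0, 0, 0], 0], [[0, 0, 0.004], [0, 0, 0], 0], [[0, 0, 0.006], [0, 0, 0], 0], [[0, 0, 0.007], [0, 0, 0], 0], [[0, 0, 0.007], [0, 0, 0], 0]]}}

```text
time: 2.7
tool_pos: [0.4942, 0.1385, 0.07]
tool_rot: [3.141, 0.001, 2.899]
contact_force: [-7.1, -2.1, 20.3]
opening: 0.0004
grip_force: 10.2
```

>>> {"name": "arm_command", "arguments": {"moves": [[[0, 0, -0.03], [0, 0, 0], 0], [[0, 0, -0.07], [0, 0, 0], 0], [[0.02, 0, -0.1], [0, 0, 0], 0], [[0.06, 0.01, -0.11], [0, 0, 0], 0], [[0.1, 0.02, -0.11], [0, 0, 0], 0]]}}

```text
time: 3.2
tool_pos: [0.4024, 0.1825, 0.1797]
tool_rot: [3.139, 0.005, 2.897]
contact_force: [0.5, -0.1, -1.1]
opening: 0.0005
grip_force: 0.0
```

```bash
python3 - <<'E'
from h import *
s=robot.observe();print({k:s[k] for k in("tool_pos","contact_force","opening")})
im=robot.read_camera("top");cv2.imwrite("pics/t2.png",cv2.resize(im[140:250,190:305,::-1],None,fx=5,fy=5,interpolation=cv2.INTER_CUBIC))
E
```

```text
{'tool_pos': array([0.40240577, 0.1824798 , 0.17968208]), 'contact_force': array([ 0.46979536, -0.1481609 , -1.07104615]), 'opening': 0.0005124672617088125}
```

View pics/t2.png

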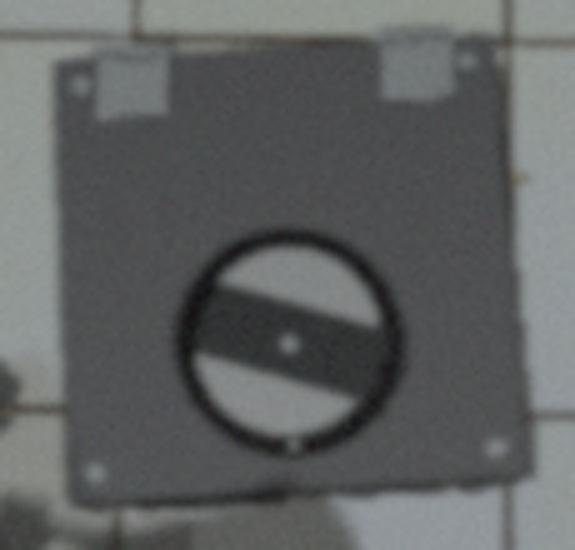

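The cover is shut: its front edge now hides the heater's front face. The slot centre dot is at (289,344), the mark at (293,445), and the slot edges run (220,285)–(380,330) and (195,350)–(360,398).

```bash
python3 - <<'E'
from h import *
np.set_printoptions(precision=4,suppress=True)
T=robot.camera_model("top")
f=lambda p,z:ray(T,np.array(p)/5+[190,140]-.4,z)
c=f((289,344),.0745);m=f((293,445),.09);print("c",c,"mark",m)
b=[f(p,.07) for p in((80,85),(467,62),(95,474),(497,447))];print("bolts mean",np.mean(b,0))
ang=lambda v:np.arctan2(v[1],v[0])
print("yaw",ang(b[0]-b[2]),ang(b[1]-b[3]),ang(b[0]-b[1])-np.pi/2,ang(b[2]-b[3])-np.pi/2)
for p,q in(((220,285),(380,330)),((195,350),(360,398))):
    print("slot",ang(f(p,.09)-f(q,.09)))
e=[f(p,.09) for p in((220,285),(380,330),(195,350),(360,398))];print("edge mid",np.mean(e,0))
E
```

```text
c [0.5452 0.0704 0.0745] mark [0.4962 0.0668 0.09  ]
bolts mean [0.585  0.0737 0.07  ]
yaw 0.07870830217699813 0.07971240140293723 0.07346685120239882 0.08197870468508928
slot 1.308389555072066
slot 1.3018187201922868
edge mid [0.5449 0.0699 0.09  ]
```

>>> {"name": "arm_command", "arguments": {"moves": [[[-0.038, -0.023, 0.0], [0, 0, 0], 0], [[-0.076, -0.046, 0.01], [0, 0, 0], 0], [[-0.114, -0.069, 0.03], [0, 0, 0.02], 0], [[-0.15, -0.09, 0.05], [0, 0, 0.02], 0], [[-0.165, -0.0983, 0.06], [0, 0, 0.02], 0]]}}

```text
time: 3.75
tool_pos: [0.5404, 0.044, 0.116]
tool_rot: [-3.141, 0.0, 2.876]
contact_force: [-0.1, 0.6, 0.3]
opening: 0.0003
grip_force: 0.0
```

>>> {"name": "arm_command", "arguments": {"moves": [[[0, 0, 0.0], [0, 0, 0], 0], [[0, 0, 0.0], [0, 0, 0], 0], [[0, 0, 0.005], [0, 0, 0], 0], [[0, 0, 0.01], [0, 0, 0], 0], [[0, 0, 0.015], [0, 0, 0], 0]]}}

```text
time: 4.25
tool_pos: [0.5381, 0.0477, 0.103]
tool_rot: [3.141, 0.001, 2.88]
contact_force: [-0.8, -0.8, 0.1]
opening: 0.0006
grip_force: 0.0
```

>>> {"name": "arm_command", "arguments": {"moves": [[[0, 0, 0.005], [0, 0, 0], 0], [[0, 0, 0.01], [0, 0, 0], 0], [[0, 0, 0.015], [0, 0, 0], 0], [[0, 0, 0.02], [0, 0, 0], 0], [[0, 0, 0.024], [0, 0, 0], 0]]}}

```text
time: 4.75
tool_pos: [0.5382, 0.0469, 0.0783]
tool_rot: [-3.142, -0.0, 2.879]
contact_force: [-0.3, 0.3, -0.4]
opening: 0.0003
grip_force: 0.0
```

```bash
python3 - <<'E'
import numpy as np
c=np.array([.545,.0703]);r=.024
def pose(sl,lead):
    a=sl-np.pi;return c+r*np.array([np.cos(a),np.sin(a)])+lead*np.array([np.sin(a),-np.cos(a)]),sl+np.pi/2
sl=np.r_[1.305,1.285,1.225,1.145,1.055,.965,.865,.765,.665,.565,.475,.385,.295,.215,.145,.077]
ld=np.r_[0,.003,.006,.008,.008,.008,[.008]*10][:16]
for k in(0,5,10):
    p0,y0=pose(sl[k],ld[k]);
    if k==0:p0=np.array([.5382,.0472]);y0=2.878
    x=np.array([np.cos(y0),np.sin(y0)]);y=np.array([np.sin(y0),-np.cos(y0)])
    print([[[round(float((p-p0)@x),4),round(float((p-p0)@y),4),0],[0,0,round(float(y0-q),3)],0] for p,q in(pose(sl[i],ld[i]) for i in range(k+1,k+6))],pose(sl[k+5],ld[k+5]))
E
```

```text
[[[0.003, 0.0001, 0], [0, 0, 0.022], 0], [[0.0074, 0.0006, 0], [0, 0, 0.082], 0], [[0.0112, 0.0017, 0], [0, 0, 0.162], 0], [[0.0132, 0.0028, 0], [0, 0, 0.252], 0], [[0.015, 0.0041, 0], [0, 0, 0.342], 0]] (array([0.5247576 , 0.05512616]), np.float64(2.5357963267948964))
[[[0.0024, 0.0009, 0], [0, 0, 0.1], 0], [[0.0046, 0.0021, 0], [0, 0, 0.2], 0], [[0.0067, 0.0034, 0], [0, 0, 0.3], 0], [[0.0087, 0.005, 0], [0, 0, 0.4], 0], [[0.0104, 0.0066, 0], [0, 0, 0.49], 0]] (array([0.51999827, 0.06643822]), np.float64(2.0457963267948966))
[[[0.0021, 0.0008, 0], [0, 0, 0.09], 0], [[0.0042, 0.0018, 0], [0, 0, 0.18], 0], [[0.0059, 0.0029, 0], [0, 0, 0.26], 0], [[0.0073, 0.0039, 0], [0, 0, 0.33], 0], [[0.0087, 0.005, 0], [0, 0, 0.398], 0]] (array([0.52045572, 0.07643012]), np.float64(1.6477963267948965))
```

>>> {"name": "arm_command", "arguments": {"moves": [[[0.003, 0.0, 0], [0, 0, 0.022], 0], [[0.0074, 0.0006, 0], [0, 0, 0.082], 0], [[0.0112, 0.0017, 0], [0, 0, 0.162], 0], [[0.0132, 0.0028, 0], [0, 0, 0.252], 0], [[0.015, 0.0041, 0], [0, 0, 0.342], 0]]}}

```text
time: 5.25
tool_pos: [0.5267, 0.0541, 0.0793]
tool_rot: [3.14, 0.004, 2.532]
contact_force: [5.4, -2.6, -3.3]
opening: 0.0004
grip_force: 3.1
```

>>> {"name": "arm_command", "arguments": {"moves": [[[0.0024, 0.0009, 0], [0, 0, 0.1], 0], [[0.0046, 0.0021, 0], [0, 0, 0.2], 0], [[0.0067, 0.0034, 0], [0, 0, 0.3], 0], [[0.0087, 0.005, 0], [0, 0, 0.4], 0], [[0.0104, 0.0066, 0], [0, 0, 0.49], 0]]}}

```text
time: 5.75
tool_pos: [0.5213, 0.0651, 0.0793]
tool_rot: [3.14, 0.003, 2.042]
contact_force: [3.2, -5.3, -1.5]
opening: 0.0005
grip_force: 3.3
```

>>> {"name": "arm_command", "arguments": {"moves": [[[0.0021, 0.0008, 0], [0, 0, 0.09], 0], [[0.0042, 0.0018, 0], [0, 0, 0.18], 0], [[0.0059, 0.0029, 0], [0, 0, 0.26], 0], [[0.0073, 0.0039, 0], [0, 0, 0.33], 0], [[0.0087, 0.005, 0], [0, 0, 0.398], 0]]}}

```text
time: 6.25
tool_pos: [0.521, 0.0748, 0.0792]
tool_rot: [3.141, 0.002, 1.645]
contact_force: [-1.4, -11.5, 0.9]
opening: 0.0006
grip_force: 6.3
```

>>> {"name": "arm_command", "arguments": {"moves": [[[0.001, 0, 0], [0, 0, 0], 0], [[0.002, 0, 0], [0, 0, 0], 0], [[0.003, 0, 0], [0, 0, 0], 0], [[0.004, 0, 0], [0, 0, 0], 0], [[0.004, 0, 0], [0, 0, 0], 0]]}}

```text
time: 6.75
tool_pos: [0.5211, 0.0752, 0.0792]
tool_rot: [3.141, 0.008, 1.649]
contact_force: [0.9, -24.7, -0.2]
opening: 0.0008
grip_force: 11.9
```

>>> {"name": "arm_command", "arguments": {"moves": [[[-0.004, 0, 0], [0, 0, 0], 0], [[-0.009, 0, 0], [0, 0, 0], 0], [[-0.01, 0, -0.01], [0, 0, 0], 0], [[-0.01, 0, -0.03], [0, 0, 0], 0], [[-0.01, 0, -0.06], [0, 0, 0], 0]]}}

```text
time: 7.25
tool_pos: [0.52, 0.0706, 0.1389]
tool_rot: [-3.139, -0.001, 1.649]
contact_force: [0.1, 0.1, 0.1]
opening: 0.0006
grip_force: 0.0
```

>>> {"name": "arm_command", "arguments": {"moves": [[[0, 0, -0.03], [0, 0, 0], 0], [[0, 0, -0.06], [0, 0, 0], 0], [[0, -0.03, -0.08], [0, 0, 0], 0], [[0, -0.07, -0.09], [0, 0, 0], 0], [[0, -0.11, -0.09], [0, 0, 0], 0]]}}

```text
time: 7.75
tool_pos: [0.4108, 0.062, 0.2308]
tool_rot: [3.138, -0.0, 1.649]
contact_force: [0.1, 0.6, 0.7]
opening: 0.0006
grip_force: 0.0
```

```bash
python3 - <<'E'
from h import *
s=robot.observe();print({k:s[k] for k in("tool_pos","contact_force","opening")})
im=robot.read_camera("top");cv2.imwrite("pics/t3.png",cv2.resize(im[130:260,150:345,::-1],None,fx=4,fy=4,interpolation=cv2.INTER_CUBIC))
E
```

```text
{'tool_pos': array([0.41082527, 0.06196893, 0.23080998]), 'contact_force': array([0.10654945, 0.57421267, 0.747368  ]), 'opening': 0.0006403770079183677}
```

View pics/t3.png

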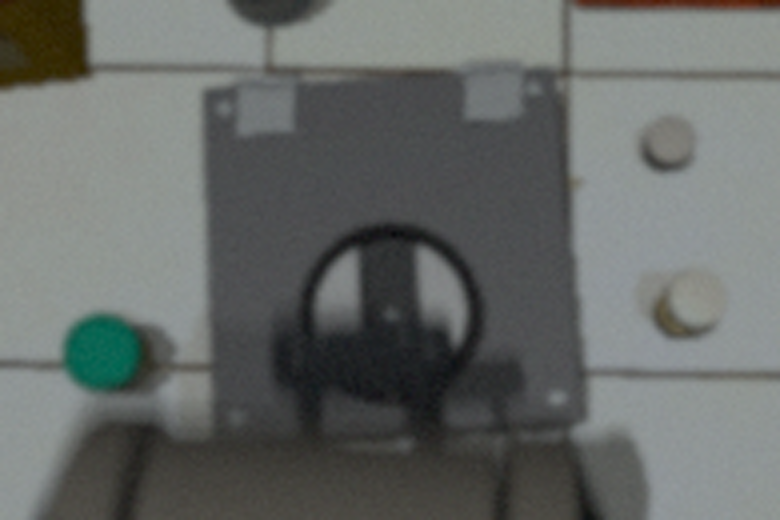

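The slot now runs front to rear (about (388,245)–(392,315)), the cover is shut and the bystanders haven't moved. The gripper's shadow blurs the fastener, so I'll move aside and measure the lock angle.

>>> {"name": "arm_command", "arguments": {"moves": [[[0.04, -0.01, -0.01], [0, 0, 0], 0], [[0.08, -0.02, -0.02], [0, 0, 0], 0], [[0.12, -0.03, -0.02], [0, 0, 0], 0], [[0.16, -0.04, -0.02], [0, 0, 0], 0], [[0.2, -0.04, -0.02], [0, 0, 0], 0]]}}

```text
time: 8.3
tool_pos: [0.3543, 0.2597, 0.2499]
tool_rot: [3.141, -0.001, 1.649]
contact_force: [0.3, -0.6, 0.1]
opening: 0.0006
grip_force: 0.0
```

>>> {"name": "arm_command", "arguments": {"moves": [[[0.03, 0, 0], [0, 0, 0], 0], [[0.06, 0, 0], [0, 0, 0], 0], [[0.08, 0, 0], [0, 0, 0], 0], [[0.08, 0, 0], [0, 0, 0], 0], [[0.08, 0, 0], [0, 0, 0], 0]]}}

```text
time: 8.8
tool_pos: [0.3492, 0.3376, 0.249]
tool_rot: [-3.141, 0.0, 1.65]
contact_force: [0.1, -0.5, -0.3]
opening: 0.0004
grip_force: 0.0
```

```bash
python3 - <<'E'
from h import *
s=robot.observe();print({k:s[k] for k in("tool_pos","contact_force","opening")})
im=robot.read_camera("top");cv2.imwrite("pics/t4.png",cv2.resize(im[180:235,218:278,::-1],None,fx=10,fy=10,interpolation=cv2.INTER_CUBIC))
E
```

```text
{'tool_pos': array([0.34923476, 0.33764898, 0.24901561]), 'contact_force': array([ 0.05589912, -0.46608129, -0.31946778]), 'opening': 0.00036850350829441877}
```

View pics/t4.png

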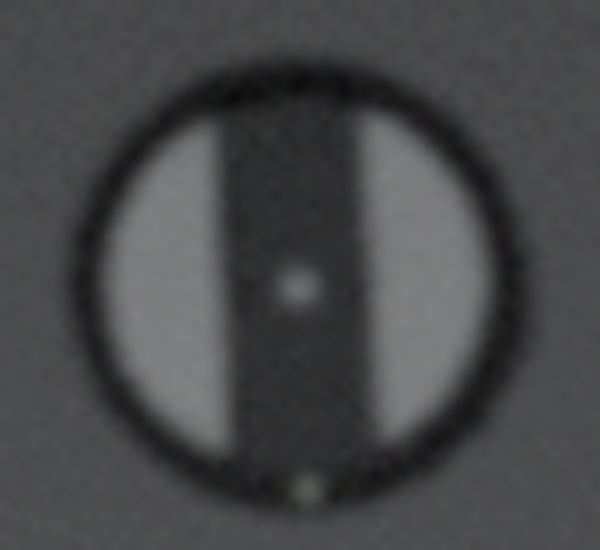

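The slot edges run (218,130)–(230,440) and (358,120)–(380,430), a tilt of about 0.055 rad. With the camera's yaw the locked position should show about 0.061, so the slot is in line with the white mark at (308,490). The fastener is at its stop.

```bash
python3 -c "
from cell import robot
print(robot.hand_in())"
```

```text
the job is handed in; nothing more can be done
None
```

The cover is shut and the fastener is turned clockwise to its stop, in line with the white mark; the cup, jar and tin were not touched, the arm finished clear, and the job was handed in at about 9 s.

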